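Fit the chopping blade on the food chopper and hold it down

TASK

Fit the S-shaped chopping blade (not the round whipping disc) onto the food chopper's finned drive shaft: lift it by its square grip, lower it over the shaft in the open bowl, turn it until the slots in its hub mesh with the fins, and push it fully home so that the sprung collar at the foot of the shaft is pressed all the way down. Finish while still gripping the blade upright and pressing it down; do not let go. Leave the disc, the lid and the other kitchen things where they are.

Things in the scene. Friction and masses are not known exactly. Their poses are not given: they have to be found in the camera images.
- blade: Chopping blade attachment, loose, 120 g nominal, upright on the counter: a grey plastic hub 85 mm tall, about 30 mm across, with two thin steel blades that reach 49 mm from the axis, one along +x about 9 mm above the underside, one along -x about 27 mm above it. Origin: centre of the hub's underside, z up along the hub's axis.
- blade_grip (a point): Middle of the blade's square grip, on the hub's axis, 71 mm above the underside; axes as blade. The grip is 28 x 28 mm, from 56 to 85 mm above the underside, its faces square to the x and y axes, so it can be gripped in any of four quarter turns. The fingertips may reach down to 50 mm above the underside.
- blade_socket (a point): Mouth of the hub's socket, at the centre of the underside; axes as blade. The socket is a cross-shaped hole open at the bottom: two crossed slots along x and y, each 9 mm wide and 26 mm long, 56 mm deep. It fits the shaft in any of four quarter turns.
- chopper: Food chopper, fixed: white motor base 58 mm tall and 160 mm across at the foot, with an open clear bowl on it: bowl floor 65 mm above the counter, rim 134 mm above the counter, inside radius 57 mm at the floor and 61 mm at the rim. Origin: centre of the underside, on the axis of bowl and shaft.
- fin_top (a point): On the drive shaft's axis, level with the top of its fins, 105 mm above the counter; z up, x and y along the four fins, which turn with the shaft. The fins form a cross, each 6 mm thick, 24 mm tip to tip across the axis, from the bowl floor up to here. They enter the slots only within about 0.1 rad; otherwise the hub rests on them. Fully home, the hub's underside is 36 mm below this point.
- shaft_tip (a point): Round nose of the steel shaft in the middle of the bowl, 15 mm above the fin tops, 120 mm above the counter. The core is 10 mm across and enters the hub's hole at any angle, before the fins. The shaft stands at any angle at the start and turns only stiffly (0.3 N m of friction).
- collar (a joint): Travel of the sprung grey collar, 42 mm across, round the foot of the shaft (m): 0 up (its top 10 mm above the bowl floor, 30 mm below the fin tops), 0.006 pressed all the way down on its stop. Its spring takes 4 N to start and 10 N at full travel; the blade's own weight does not press it down.
- disc: Whipping disc attachment, loose, to be left alone: the same grey hub and grip, but with a flat round plate 88 mm across instead of blades. Origin: centre of the underside.
- chopper_lid: White round lid of the chopper, 132 mm across, 26 mm tall, on the counter. Origin: centre of the underside.
- spice_jar: Jar 44 mm across, 85 mm tall, standing on the counter. Origin: centre of the underside.
- mug: White mug 80 mm across, 90 mm tall, handle at +y. Origin: centre of the underside.
- spoon: Wooden spoon 200 mm long, lying along its x axis.
- prep_bowl: Small white bowl 90 mm across, 35 mm tall. Origin: centre of the underside.
Not all that is in view belongs to the job. Leave any blue look-alike of the blade alone.

How it is judged:
By the outcome, as a careful person would: the job done as asked, in the order asked, and still so for the second after the job is handed in, while the arm keeps its last pose, push and grip.
It also fails if it takes over 45 s, if anything falls off the work surface, if the arm or the gripper's body presses on something with over 40 N, if the wrist force passes 120 N, or if a joint passes its speed limit or range.

ROBOT

A 6-joint arm with a two-finger parallel gripper is mounted at the origin on the work surface. World frame = base frame: x ahead of the robot, y to its left, z up, the work surface at z = 0. Lengths are in m, angles in rad, forces in N, time in s.
With the tool pointing down it reaches from about 0.35 to 0.975 m from the base axis. Payload 4.9 kg.
Tool frame: the origin (TCP) lies midway between the tips of the shut fingers; the grasp point (between the pads) lies behind it (manip.grasp_offset is the y of the grasp point in the tool frame, in m); y points along the fingers, z is the direction in which the jaws open and shut, and the axes are right-handed (so a half turn about y gives the same grasp; the last joint's range is limited). The gripper opens to 85 mm and grips with 20 to 120 N. Pads are 22 mm wide; open, the fingers measure 114 mm over their backs; the gripper's body (76 mm by 85 mm) begins 54 mm behind the grasp point. The pads swing forward as they close: fully open they stand 13 mm farther back than shut.
Start: joints at [0.993, 0.053, 1.613, -0, 1.476, -0.119], TCP at [0.277, 0.56, 0.231] pointing down, gripper open.
Joint ranges: [-3.01, 3.01], [-1.01, 2.22], [0.06, 2.58], [-1.02, 4.17], [0.09, 2.62], [-3.14, 3.14]. Speed limits (rad/s): [2.57, 2.57, 3.14, 3.14, 3.14, 3.14].

INTERFACE

Orientations are given as a unit quaternion [w, x, y, z].
In Python, from plant import manip gives the robot as it stands. The module is installed in compiled form; this text tells all that it offers.
- The arm moves only by the shell command python3 -m jog 'ROWS'. ROWS is a JSON object of lists of equal length, an entry for each row: "offset": the shift along the world's x, y, z in units of 50 mm (1.0 is 50 mm), a list of three; "angular": the turn, a rotation vector about the world's x, y, z in units of 6 degrees (1.0 is 6 degrees), a list of three; "jaw": the finger opening in mm, from 0 to 85.4. In form: {"offset": [[tx, ty, tz], ...], "angular": [[ax, ay, az], ...], "jaw": [jaw, ...]}. A call has 1 to 12 rows; each row shifts and turns the commanded pose from where the row before left it; what a row does not reach is not made up. A row lasts 1/10 s, in which the tool goes at most 50 mm and 8.59 degrees, less where a joint would pass 70% of its speed; a pose out of reach is approached as far as the arm can. A call is refused whole if a number of a shift passes 1 or a number of a turn 1, either way. A call with a gripper value outside its range is refused whole. The fingers move at their own pace and stop on an object; the grip force is fixed at half the most. Time passes only in rows, so rows that do not move let the fingers close. It gives the time, the measured TCP pose, the force and the opening at its end, in the units of the state.
- manip.state(): the state, without advancing time (a new reading comes with each control period).
- manip.grab_frame(name): name is "scene" or "top"; returns the picture (384x512x3 uint8, blue, green, red); there is no depth.
- manip.camera_model(name): a dict with "fx", "fy", "cx", "cy" (pixels), "rvec" (rotation vector, rad) and "tvec" (3), from world to camera coordinates, as OpenCV has them. Camera axes: x right, y down, z forward; pixel columns grow to the right and rows downward; lengths in m; the calibration is good to about 2 mm. A picture is of the moment at which its call begins. camera_model takes no time and is no camera call.
- manip.job_done(): hands the job in, once; it reports no verdict.
The state is a dict: "time": time; "joint_pos": joint angles; "joint_vel": joint speeds; "joint_efforts": joint torques, N m; "tool_pos": TCP position; "tool_rot": TCP orientation; "contact_force": force on the tool from outside, world axes, zero at the start; "ft_torque": the same for the moment, N m; "gripper_width": opening from 0.0 (shut) to 1.0 (fully open).
Only numpy, scipy, OpenCV 4.12 (cv2) and the standard library are available. Lean on these libraries where they do the work, as an engineer would, in place of code of your own. Each camera call takes 0.05 s, during which the arm holds its last target.

## Working session

There is one attempt and no reset: what is moved stays moved. The work goes in short steps, Python scripts to look and compute and a shell command to move; the robot and the scene stay as the last step left them, time stands still between calls to the robot, and variables do not carry over. Pictures are saved under pics/ and viewed, and the job is handed in when it is done.

```bash
mkdir -p pics; cat > h.py <<'E'
import numpy as np, cv2
from plant import manip
def cam(n):
    m=manip.camera_model(n); K=np.array([[m['fx'],0,m['cx']],[0,m['fy'],m['cy']],[0,0,1]]); R,_=cv2.Rodrigues(np.array(m['rvec'],float)); return K,R,np.array(m['tvec'],float).ravel()
def ray(n,u,v):
    K,R,t=cam(n); d=R.T@np.linalg.inv(K)@np.array([u,v,1.]); return -R.T@t,d
def onz(n,u,v,z):
    c,d=ray(n,u,v); return c+d*(z-c[2])/d[2]
def proj(n,p):
    K,R,t=cam(n); q=K@(R@np.array(p,float)+t); return q[:2]/q[2]
E
python3 - <<'E'
from h import *
for n in('scene','top'):
    f=manip.grab_frame(n); cv2.imwrite(f'pics/{n}0.png',f)
    print(n,-cam(n)[1].T@cam(n)[2],manip.camera_model(n)['fx'])
print(manip.state(),manip.grasp_offset)
E
```

```text
scene [1.29386929 0.56463155 0.83307574] 416.47519952220733
top [ 0.4431146  -0.01146754  1.11713239] 478.50135211650735
{'time': 0.1, 'joint_pos': array([ 9.93008608e-01,  5.32739820e-02,  1.61416362e+00,  4.57802296e-06,
        1.47598818e+00, -1.18995313e-01]), 'joint_vel': array([ 0.00081546, -0.00195651, -0.00233087, -0.00038001,  0.00196852,
       -0.00183589]), 'joint_efforts': array([ 4.57585229e-04, -3.94905889e+01, -3.71362495e+01, -9.94513357e-05,
        3.99443525e-03, -1.19741136e-05]), 'tool_pos': array([0.27647733, 0.55989469, 0.23019227]), 'tool_rot': array([-0.68797437,  0.68919162, -0.16101157,  0.16056603]), 'contact_force': array([ 0.37913286,  0.6114825 , -0.05956945]), 'ft_torque': array([0.05817752, 0.0118144 , 0.01044083]), 'gripper_width': 0.9981404330003427} -0.0187
```

View pics/scene0.png

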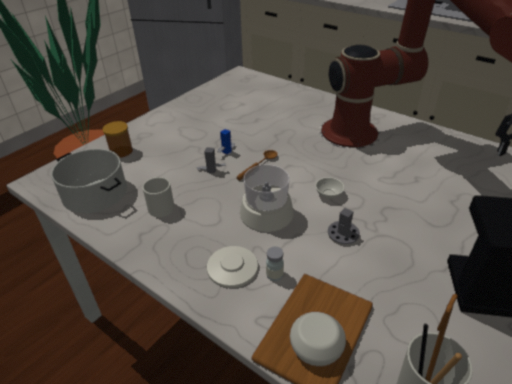

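View pics/top0.png

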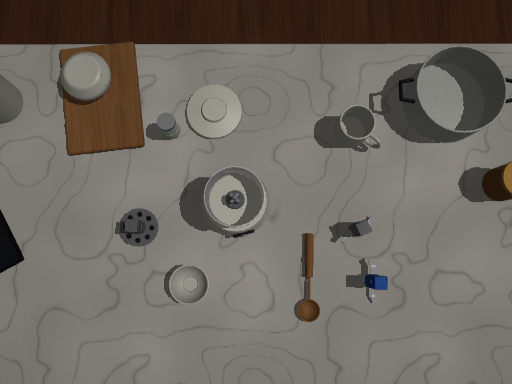

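The candidates in the top view are a grey hub with steel blades at about (357,229), a blue look-alike at (376,282) and the disc at (138,227). The grey hub at (357,229) fits the blade description, so I'll confirm it in an enlarged crop.

```bash
python3 - <<'E'
from h import *
f=cv2.imread('pics/top0.png'); s=cv2.imread('pics/scene0.png')
a=cv2.resize(f[200:260,320:400],(400,300),interpolation=cv2.INTER_CUBIC)
b=cv2.resize(f[160:240,195:275],(300,300),interpolation=cv2.INTER_CUBIC)
c=cv2.resize(s[140:180,185:240],(400,291),interpolation=cv2.INTER_CUBIC)
d=cv2.resize(s[160:232,235:300],(300,291),interpolation=cv2.INTER_CUBIC)
o=np.vstack([np.hstack([a,b]),np.hstack([c,d])])
o=np.clip(o.astype(float)*1.7,0,255).astype(np.uint8)
cv2.imwrite('pics/crop0.png',o)
for n in [(357,229),(235,200)]: print(onz('top',*n,0.085),onz('top',*n,0.12))
E
```

```text
[ 0.4901948  -0.24318938  0.085     ] [ 0.48859829 -0.2353316   0.12      ]
[0.55423363 0.01961136 0.085     ] [0.55046555 0.01855747 0.12      ]
```

View pics/crop0.png

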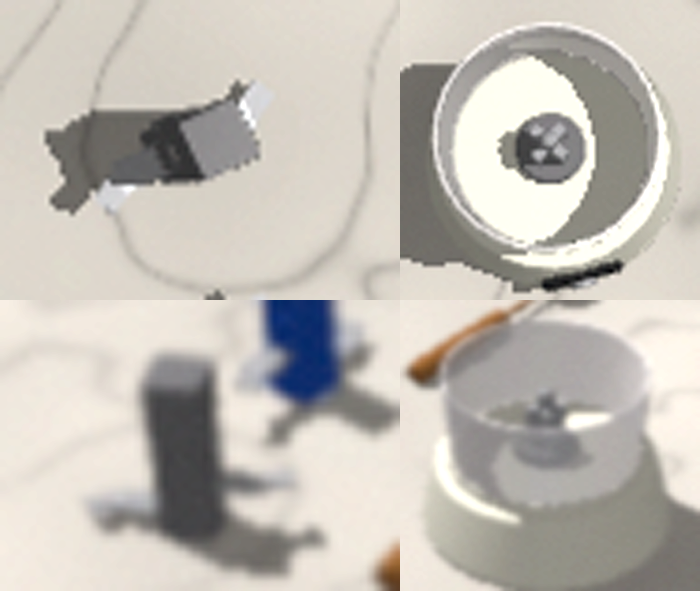

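Crop: a square grey hub top at about (364,228), with two steel blades at different heights, at (371,220) and (342,240). That is the chopping blade. The bowl and shaft are at (235,200). Next I'll measure the grip face and the shaft.

```bash
python3 - <<'E'
from h import *
f=cv2.imread('pics/top0.png'); g=cv2.cvtColor(f,cv2.COLOR_BGR2GRAY)
np.set_printoptions(linewidth=250)
print(g[213:243,340:380])
print(g[184:218,218:252])
b=np.clip(cv2.resize(f[180:220,215:255],(560,560),interpolation=cv2.INTER_CUBIC).astype(float)*1.3,0,255)
cv2.imwrite('pics/shaft.png',b)
E
```

```text
[[108 114 121 ... 127 127 127]
 [103 117 121 ... 126 126 127]
 [111 120 122 ... 126 127 127]
 ...
 [124 124 125 ... 126 126 127]
 [122 107 127 ... 127 126 127]
 [123 102 106 ... 127 127 127]]
[[154 152 153 ...  80  82  81]
 [153 153 154 ...  81  80  80]
 [154 154 153 ...  80  81  80]
 ...
 [155 154 154 ...  81  82  82]
 [155 154 154 ...  81  81  82]
 [154 154 154 ...  81  81  81]][ WARN:0@0.358] global loadsave.cpp:1063 imwrite_ Unsupported depth image for selected encoder is fallbacked to CV_8U.
```

View pics/shaft.png

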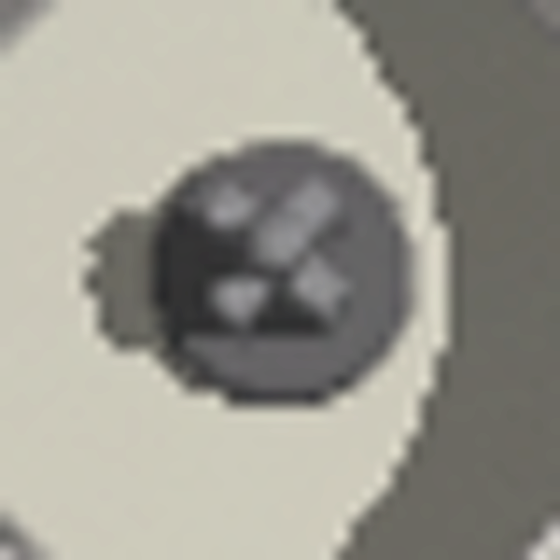

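```bash
python3 - <<'E'
from h import *
import sys
np.set_printoptions(linewidth=250,threshold=sys.maxsize)
f=cv2.imread('pics/top0.png'); g=cv2.cvtColor(f,cv2.COLOR_BGR2GRAY)
print('cols 226..245 rows 190..208');print(g[190:209,226:246])
print('cols 345..376 rows 214..240');print(g[214:240,345:377])
# collar circle, bowl rim
s=cv2.imread('pics/scene0.png')
b=cv2.resize(np.clip(s[175:215,245:290].astype(float)*1.3,0,255).astype(np.uint8),(630,560),interpolation=cv2.INTER_CUBIC)
cv2.imwrite('pics/shaft2.png',b)
E
```

```text
cols 226..245 rows 190..208
[[155 154 154 154 154 153 113  96  84  86  85  99 135 155 154 155 154 154 154  81]
 [154 154 153 131  86  84  78  78  75  76  76  76  82  88 119 155 154 154 154  81]
 [154 153  89  73  75  75  76  76  76  77  77  84  76  75  79 119 154 154 155 147]
 [153  90  59  74  83  98  77  77  78  76  91 106  91  76  75  80 120 154 154 154]
 [ 95  59  68  76  99 108 107  84  70  91 109 110 106  81  77  76  82 120 154 153]
 [ 70  40  46  61 107 110  95  76  87  94 101 109  90  72  77  77  76 114 154 154]
 [ 50  39  39  43  59  66  60  84 100 107 108  90  68  63  77  78  77  83 155 154]
 [ 38  40  41  40  42  46  55  84 106 110 103  69  70  75  77  77  78  76 120 155]
 [ 38  40  40  38  40  41  49  75  92  98  77  95  75  77  78  77  76  76 114 155]
 [ 38  40  40  40  40  48  57  53  58  60  93 108  99  78  77  78  78  76 116 154]
 [ 35  39  39  41  72 103 104 103  62  62 108 110 110  98  78  78  77  77 115 154]
 [ 36  39  39  41  80 111 109  90  48  50  70  97 102  72  77  78  77  75 110 154]
 [ 56  38  41  39  50  85  92  54  42  40  45  56  81  70  77  77  77  74 12
[... 3240 characters left out ...]
119 117 123 124 123 125 125 125 125 125 125]
 [ 57  57  58  59  58  57  59  45  34  31  31  31  31  31  31  40  80  92 118 119 122 123 123 123 124 124 125 124 124 124 125 124]
 [ 58  58  57  56  59  61 117  73  53  71  72  73  74  93  77 103 118 119 123 123 123 123 124 123 123 124 124 125 125 125 124 125]
 [150 149 118 116 116 117 124 119 117 118 117 118 118 120 117 121 123 123 123 123 123 123 124 123 124 125 124 124 125 125 124 126]
 [143 129 124 124 124 124 123 124 123 123 124 124 123 123 124 123 124 123 123 123 123 124 123 124 124 125 125 124 124 125 125 125]
 [127 124 124 123 124 123 124 124 125 124 124 123 124 124 123 123 123 124 124 123 124 123 124 125 124 124 125 124 125 126 125 126]]
```

View pics/shaft2.png

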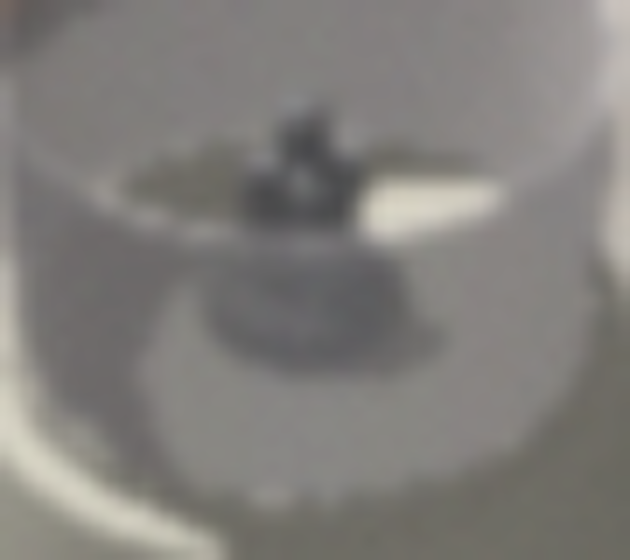

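```bash
cat > m.py <<'E'
from h import *
f=cv2.imread('pics/top0.png'); g=cv2.cvtColor(f,cv2.COLOR_BGR2GRAY).astype(float)
# grip top
m=((g>74)&(g<101)); roi=np.zeros_like(m); roi[219:238,354:374]=1
m=(m&roi).astype(np.uint8); m=cv2.morphologyEx(m,cv2.MORPH_OPEN,np.ones((3,3),np.uint8))
c=max(cv2.findContours(m,0,2)[0],key=cv2.contourArea)
r=cv2.minAreaRect(c); print('rect',r)
P=np.array([onz('top',*p,.085)[:2] for p in cv2.boxPoints(r)]); print(P.mean(0)*1000,[ (np.linalg.norm(P[i]-P[i-1])*1000).round(1) for i in range(4)],[np.degrees(np.arctan2(*(P[i]-P[i-1])[::-1]))%90 for i in range(4)])
mm=cv2.moments(m,True); print('centroid',onz('top',mm['m10']/mm['m00'],mm['m01']/mm['m00'],.085)[:2])
# fins
ys,xs=np.mgrid[190:206,226:244]; w=np.clip(g[190:206,226:244]-80,0,30)
W=np.array([onz('top',x,y,.105)[:2] for x,y in zip(xs.ravel(),ys.ravel())]); w=w.ravel()
# collar circle at z=.075
for cx in (234.4,):
  n=(w*((abs(xs.ravel()-234.5)<2)&(abs(ys.ravel()-197)<2)))
  un=(n@xs.ravel()/n.sum(), n@ys.ravel()/n.sum()); print('nose px',un, onz('top',*un,.12)[:2])
c=np.array(onz('top',*un,.12)[:2])
for it in range(1):
  for dx in (-.002,-.001,0,.001,.002):
   for dy in (-.002,-.001,0,.001,.002):
    d=W-c-[dx,dy]; rr=np.hypot(*d.T); k=(rr>.0065)&(rr<.0135)&(w>0)
    z=(w*k*np.exp(4j*np.arctan2(d[:,1],d[:,0]))).sum(); print(dx,dy,np.degrees(np.angle(z))/4%90,abs(z)/(w*k).sum())
# collar outline at z=.075: row 197 etc.
E
python3 m.py
```

```text
rect ((364.0000305175781, 227.50003051757812), (12.521980285644531, 12.074767112731934), 63.43495178222656)
[ 493.37301503 -258.38555533] [np.float64(26.7), np.float64(26.4), np.float64(26.7), np.float64(26.3)] [np.float64(25.109459359091474), np.float64(25.984425365960874), np.float64(24.9546307642577), np.float64(25.9046292273747)]
centroid [ 0.49330327 -0.25825491]
nose px (np.float64(234.88020833333334), np.float64(196.74479166666666)) [0.55733283 0.01880229]
-0.002 -0.002 36.20563312121576 0.09849517276942807
-0.002 -0.001 53.00327837876216 0.1782303272588834
-0.002 0 52.08697168288444 0.41070159558059577
-0.002 0.001 53.41354814870356 0.47513805031864004
-0.002 0.002 52.7431092172372 0.5537635885334181
-0.001 -0.002 44.66845367837536 0.1724978233913461
-0.001 -0.001 49.54191031366918 0.36924552689045725
-0.001 0 52.5116288374167 0.5425651990800816
-0.001 0.001 51.18734769992417 0.6236639037410427
-0.001 0.002 51.31275951396601 0.6565291646977864
0 -0.002 46.93886933586251 0.3423402101671386
0 -0.001 50.5437233150551 0.5067854506104839
0 0 50.7450395813038 0.6751096160307979
0 0.001 50.58743591855424 0.7395115354959853
0 0.002 50.108529924019194 0.7328523873123254
0.001 -0.002 49.26313212013277 0.2489580032347542
0.001 -0.001 50.46594396337254 0.5144658013910627
0.001 0 50.76019665062954 0.6030446055617152
0.001 0.001 50.28221623734627 0.7193350992738791
0.001 0.002 50.49916636417693 0.723143724700798
0.002 -0.002 52.762948197137106 0.26073635829637587
0.002 -0.001 50.68477835511876 0.45728469305888203
0.002 0 49.83277467427311 0.6026618220482137
0.002 0.001 50.02641187288076 0.6779284540267061
0.002 0.002 50.164196874944494 0.6703708699002234
```

```bash
cat > s.py <<'E'
from h import *
from scipy.spatial.transform import Rotation as Ro
def axes():
    s=manip.state(); q=s['tool_rot']; return s,Ro.from_quat(q,scalar_first=True).as_matrix()
if __name__=='__main__':
    s,M=axes(); print(s['time'],(s['tool_pos']*1000).round(1),'y',M[:,1].round(4),'zyaw',np.degrees(np.arctan2(M[1,2],M[0,2])).round(2),'F',s['contact_force'].round(1),'T',s['ft_torque'].round(2),'w',s['gripper_width'],'j',s['joint_pos'].round(2))
E
python3 s.py
```

```text
0.1 [276.5 559.9 230.2] y [-0.001  -0.0015 -1.    ] zyaw 63.71 F [ 0.4  0.6 -0.1] T [0.06 0.01 0.01] w 0.9981404330003427 j [ 0.99  0.05  1.61  0.    1.48 -0.12]
```

```bash
python3 -m jog '{"offset":[[0.24,-0.9,0],[0.24,-0.9,0],[0.24,-0.9,0],[0.24,-0.9,0],[0.24,-0.9,0],[0.24,-0.9,0],[0.24,-0.9,0],[0.24,-0.9,0],[0.24,-0.9,0]],"angular":[[0,0,-1],[0,0,-1],[0,0,-1],[0,0,-1],[0,0,-1],[0,0,-1],[0,0,-0.37],[0,0,0],[0,0,0]],"jaw":[60,60,60,60,60,60,60,60,60]}'; python3 -m jog '{"offset":[[0.24,-0.9,0],[0.24,-0.9,0],[0.24,-0.9,0],[0.24,-0.9,0],[0.24,-0.9,0],[0.24,-0.9,0],[0.24,-0.9,0],[0.24,-0.9,0],[0.2,-0.7,0],[0,0,0]],"angular":[[0,0,0],[0,0,0],[0,0,0],[0,0,0],[0,0,0],[0,0,0],[0,0,0],[0,0,0],[0,0,0],[0,0,0]],"jaw":[60,60,60,60,60,60,60,60,60,60]}'; python3 s.py
```

```text
time: 1.0
tool_pos: [0.3846, 0.1536, 0.231]
tool_rot: [0.598, -0.598, 0.377, -0.377]
contact_force: [0.3, -0.3, 0.6]
gripper_width: 0.706
time: 2.0
tool_pos: [0.4908, -0.2432, 0.2304]
tool_rot: [-0.597, 0.597, -0.379, 0.378]
contact_force: [-0.7, 0.1, -0.1]
gripper_width: 0.706
2.0 [ 490.8 -243.2  230.4] y [-1.3e-03 -2.0e-04 -1.0e+00] zyaw 25.24 F [-0.7  0.1 -0.1] T [ 0.03 -0.01 -0.01] w 0.7061999256715227 j [-0.6  -0.13  1.79 -0.    1.48 -1.04]
```

```bash
python3 -m jog '{"offset":[[0.05,-0.3,0],[0,0,-0.8],[0,0,-0.8],[0,0,-0.6],[0,0,0],[0,0,0]],"angular":[[0,0,0],[0,0,0],[0,0,0],[0,0,0],[0,0,0],[0,0,0]],"jaw":[60,60,60,60,60,60]}'; python3 s.py; python3 - <<'E'
from h import *
f=manip.grab_frame('top'); s=manip.grab_frame('scene')
a=cv2.resize(f[180:280,310:410],(400,400),interpolation=cv2.INTER_CUBIC)
c=cv2.resize(s[110:190,175:255],(400,400),interpolation=cv2.INTER_CUBIC)
cv2.imwrite('pics/pre.png',np.clip(np.hstack([a,c])*1.5,0,255).astype(np.uint8))
E
```

```text
time: 2.6
tool_pos: [0.4933, -0.2542, 0.1215]
tool_rot: [-0.598, 0.598, -0.377, 0.377]
contact_force: [0.5, 0.7, 1.6]
gripper_width: 0.699
2.6 [ 493.3 -254.2  121.5] y [-5.e-04  3.e-04 -1.e+00] zyaw 25.55 F [0.5 0.7 1.6] T [-0.04 -0.01 -0.05] w 0.6992369919849913 j [-0.61 -0.02  1.88 -0.    1.29 -1.06]
```

View pics/pre.png

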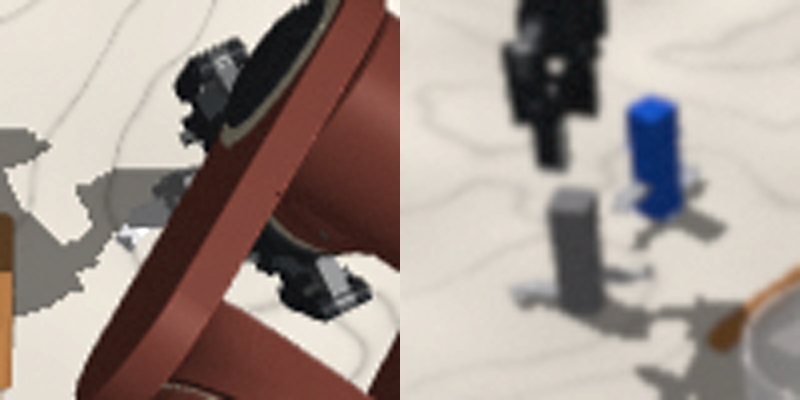

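```bash
python3 - <<'E'
from h import *
print(proj('scene',(.4933,-.2583,.085)),proj('scene',(.4933,-.2542,.1215)),proj('scene',(.4933,-.2583,0)))
s=cv2.imread('pics/scene0.png'); c=cv2.resize(s[140:180,190:230],(560,560),interpolation=cv2.INTER_CUBIC)
for p in [(.4933,-.2583,.085),(.4933,-.2583,0)]:
  q=(proj('scene',p)-[190,140])*14+7; cv2.circle(c,tuple(int(x) for x in q),4,(0,0,255),-1)
cv2.imwrite('pics/c2.png',c)
E
```

```text
[208.94181523 148.71821691] [208.85554226 139.54453513] [211.22435239 169.80276902]
```

View pics/c2.png

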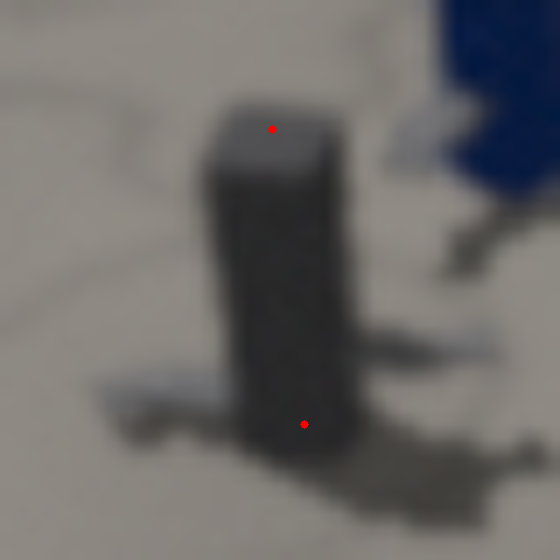

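```bash
python3 -m jog '{"offset":[[0,-0.07,0],[0,0,-0.5],[0,0,-0.5],[0,0,-0.32],[0,0,0],[0,0,0],[0,0,0],[0,0,0],[0,0,0],[0,0,0]],"angular":[[0,0,0],[0,0,0],[0,0,0],[0,0,0],[0,0,0],[0,0,0],[0,0,0],[0,0,0],[0,0,0],[0,0,0]],"jaw":[60,60,60,60,60,20,20,20,20,20]}'; python3 s.py
```

```text
time: 3.7
tool_pos: [0.4945, -0.259, 0.0572]
tool_rot: [-0.598, 0.598, -0.376, 0.379]
contact_force: [0.0, 0.1, 6.0]
gripper_width: 0.318
3.7 [ 494.5 -259.    57.2] y [ 0.0028 -0.002  -1.    ] zyaw 25.5 F [0.  0.1 6. ] T [-0.03 -0.05  0.02] w 0.31810183000784265 j [-0.62  0.07  1.91 -0.    1.17 -1.06]
```

```bash
python3 -m jog '{"offset":[[0,0,0.3],[0,0,0.6],[0,0,0.9],[0,0,0.9],[0,0,0.7],[0,0,0.3],[0,0,0]],"angular":[[0,0,0],[0,0,0],[0,0,0],[0,0,0],[0,0,0],[0,0,0],[0,0,0]],"jaw":[20,20,20,20,20,20,20]}'; python3 s.py
python3 -m jog '{"offset":[[0.1,0.4,0],[0.18,0.8,0],[0.18,0.8,0],[0.18,0.8,0],[0.18,0.8,0],[0.18,0.8,0],[0.17,0.8,0],[0.1,0.4,0],[0,0,0],[0,0,0]],"angular":[[0,0,0.4],[0,0,0.6],[0,0,0.6],[0,0,0.6],[0,0,0.6],[0,0,0.6],[0,0,0.6],[0,0,0.17],[0,0,0],[0,0,0]],"jaw":[20,20,20,20,20,20,20,20,20,20]}'; python3 s.py; python3 - <<'E'
from h import *
f=manip.grab_frame('top'); s=manip.grab_frame('scene')
cv2.imwrite('pics/t1.png',np.clip(np.hstack([cv2.resize(f[120:280,155:315],(400,400)),cv2.resize(s[110:240,205:335],(400,400))])*1.5,0,255).astype(np.uint8)); cv2.imwrite('pics/s1.png',s)
E
```

```text
time: 4.4
tool_pos: [0.4942, -0.2588, 0.2432]
tool_rot: [-0.598, 0.598, -0.376, 0.379]
contact_force: [0.6, -0.2, -1.2]
gripper_width: 0.315
4.4 [ 494.2 -258.8  243.2] y [ 0.004  -0.0028 -1.    ] zyaw 25.49 F [ 0.6 -0.2 -1.2] T [-0.03  0.01 -0.03] w 0.31500559706757436 j [-0.62 -0.12  1.76 -0.    1.49 -1.06]
time: 5.4
tool_pos: [0.5555, 0.022, 0.2374]
tool_rot: [-0.665, 0.666, -0.24, 0.237]
contact_force: [-0.4, -0.0, -0.7]
gripper_width: 0.317
5.4 [555.5  22.  237.4] y [-4.8e-03 -1.0e-04 -1.0e+00] zyaw 50.55 F [-0.4 -0.  -0.7] T [-0.06 -0.03  0.04] w 0.3173832936154421 j [-0.09 -0.11  1.76 -0.    1.49 -0.98]
```

View pics/t1.png

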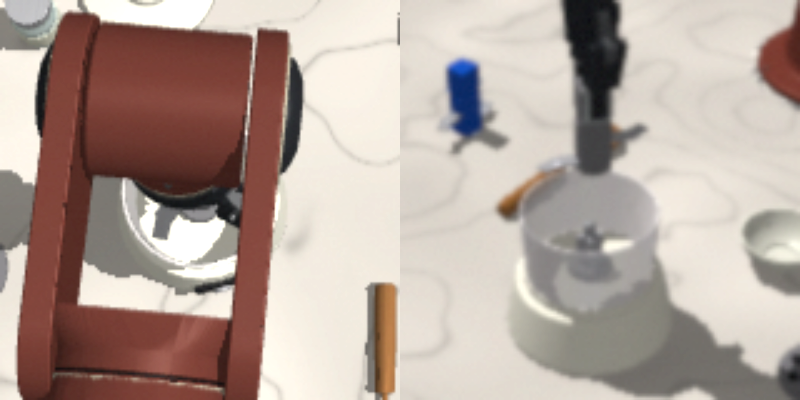

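```bash
python3 - <<'E'
from h import *
for p in [(.5573,.0193,.12),(.5573,.0193,.105),(.5555,.022,.18),(.5573,.0193,.134)]: print(p,proj('scene',p))
s=cv2.imread('pics/s1.png')
c=cv2.resize(s[140:210,235:305],(560,560),interpolation=cv2.INTER_CUBIC)
for p,col in [((.5573,.0193,.12),(0,0,255)),((.5555,.022,.18),(0,255,0))]:
  q=(proj('scene',p)-[235,140])*8+4; cv2.circle(c,tuple(int(x) for x in q),3,col,-1)
cv2.imwrite('pics/c3.png',c)
E
```

```text
(0.5573, 0.0193, 0.12) [266.04256203 180.84235759]
(0.5573, 0.0193, 0.105) [266.06414274 185.05676712]
(0.5555, 0.022, 0.18) [267.15528653 163.29972068]
(0.5573, 0.0193, 0.134) [266.02209936 176.84628571]
```

View pics/c3.png

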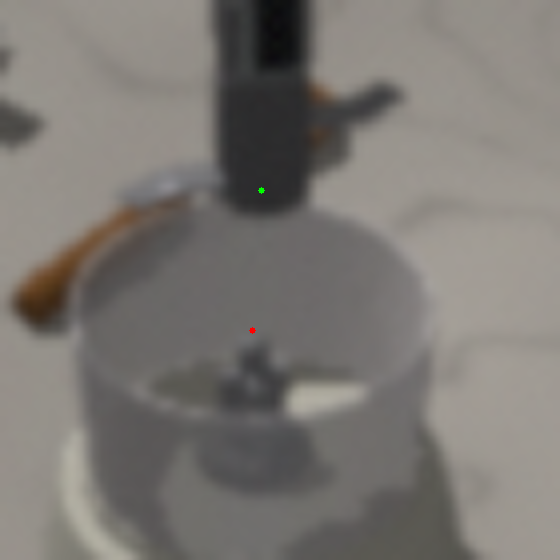

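```bash
python3 -m jog '{"offset":[[0.04,-0.05,0],[0,0,-0.3],[0,0,-0.4],[0,0,-0.3],[0,0,0],[0,0,0]],"angular":[[0,0,0],[0,0,0],[0,0,0],[0,0,0],[0,0,0],[0,0,0]],"jaw":[20,20,20,20,20,20]}'; python3 s.py; python3 - <<'E'
from h import *
s=manip.grab_frame('scene'); cv2.imwrite('pics/s2.png',s)
c=cv2.resize(s[140:210,235:305],(560,560),interpolation=cv2.INTER_CUBIC)
cv2.imwrite('pics/c4.png',c)
E
```

```text
time: 6.1
tool_pos: [0.5585, 0.0192, 0.1897]
tool_rot: [-0.665, 0.666, -0.239, 0.239]
contact_force: [0.2, 1.1, -0.3]
gripper_width: 0.318
6.1 [558.5  19.2 189.7] y [-1.2e-03  1.0e-04 -1.0e+00] zyaw 50.49 F [ 0.2  1.1 -0.3] T [ 0.01 -0.06  0.01] w 0.31781745941601774 j [-0.1  -0.07  1.81 -0.    1.41 -0.98]
```

View pics/c4.png

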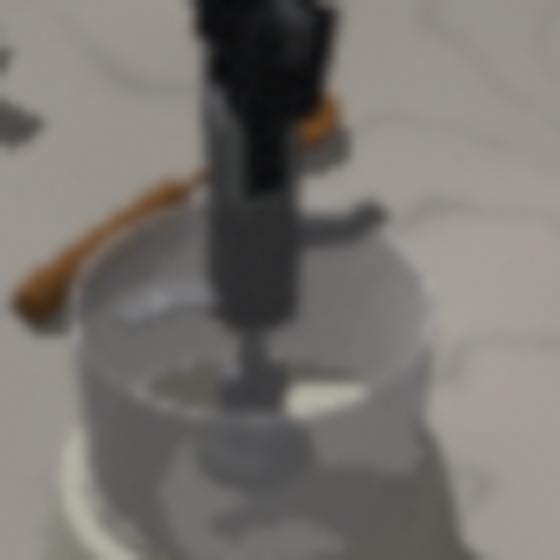

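The hub at (257,330 in the crop) sits centred over the shaft at (256,345). Lowering it onto the nose.

```bash
python3 -m jog '{"offset":[[-0.01,0,-0.1],[0,0,-0.1],[0,0,-0.1],[0,0,-0.1],[0,0,0]],"angular":[[0,0,0],[0,0,0],[0,0,0],[0,0,0],[0,0,0]],"jaw":[20,20,20,20,20]}'; python3 s.py;python3 -m jog '{"offset":[[0,0,-0.1],[0,0,-0.1],[0,0,0]],"angular":[[0,0,0],[0,0,0],[0,0,0]],"jaw":[20,20,20]}'; python3 s.py
```

```text
time: 6.65
tool_pos: [0.5576, 0.0194, 0.1691]
tool_rot: [-0.665, 0.666, -0.24, 0.238]
contact_force: [-0.4, 1.2, -2.0]
gripper_width: 0.318
6.65 [557.6  19.4 169.1] y [-1.9e-03  2.0e-04 -1.0e+00] zyaw 50.51 F [-0.4  1.2 -2. ] T [-0.01  0.03 -0.01] w 0.3182104900681037 j [-0.1  -0.06  1.83 -0.    1.37 -0.98]
time: 6.95
tool_pos: [0.5577, 0.0194, 0.1592]
tool_rot: [-0.665, 0.666, -0.239, 0.238]
contact_force: [-0.4, -0.6, -1.0]
gripper_width: 0.313
6.95 [557.7  19.4 159.2] y [-1.7e-03  1.0e-04 -1.0e+00] zyaw 50.52 F [-0.4 -0.6 -1. ] T [-0.02 -0.04 -0.  ] w 0.31270597340634354 j [-0.1  -0.05  1.84 -0.    1.35 -0.98]
```

```bash
python3 -m jog '{"offset":[[0,0,-0.1],[0,0,-0.1],[0,0,0]],"angular":[[0,0,0],[0,0,0],[0,0,0]],"jaw":[20,20,20]}'; python3 s.py;python3 -m jog '{"offset":[[0,0,-0.1],[0,0,-0.1],[0,0,0]],"angular":[[0,0,0],[0,0,0],[0,0,0]],"jaw":[20,20,20]}'; python3 s.py
```

```text
time: 7.25
tool_pos: [0.5584, 0.0191, 0.1496]
tool_rot: [-0.665, 0.666, -0.239, 0.239]
contact_force: [1.5, -2.1, -0.9]
gripper_width: 0.315
7.25 [558.4  19.1 149.6] y [ 4.e-04 -7.e-04 -1.e+00] zyaw 50.51 F [ 1.5 -2.1 -0.9] T [-0.29 -0.34  0.01] w 0.3148695473523556 j [-0.1  -0.04  1.85 -0.    1.34 -0.98]
time: 7.55
tool_pos: [0.5583, 0.0191, 0.1396]
tool_rot: [-0.665, 0.666, -0.239, 0.239]
contact_force: [2.1, -0.8, -2.0]
gripper_width: 0.315
7.55 [558.3  19.1 139.6] y [ 2.e-04 -6.e-04 -1.e+00] zyaw 50.51 F [ 2.1 -0.8 -2. ] T [-0.35 -0.41  0.01] w 0.31451968947521314 j [-0.1  -0.03  1.85 -0.    1.32 -0.98]
```

Fins have meshed, with almost no axial force at about 22 mm of engagement. Next is pressing down against the collar.

```bash
python3 -m jog '{"offset":[[0,0,-0.1],[0,0,-0.06],[0,0,0],[0,0,0]],"angular":[[0,0,0],[0,0,0],[0,0,0],[0,0,0]],"jaw":[20,20,20,20]}'; python3 s.py;python3 -m jog '{"offset":[[0,0,-0.06],[0,0,-0.04],[0,0,0],[0,0,0]],"angular":[[0,0,0],[0,0,0],[0,0,0],[0,0,0]],"jaw":[20,20,20,20]}'; python3 s.py
```

```text
time: 7.95
tool_pos: [0.5585, 0.0193, 0.1323]
tool_rot: [-0.666, 0.666, -0.239, 0.239]
contact_force: [2.8, -1.4, -1.5]
gripper_width: 0.316
7.95 [558.5  19.3 132.3] y [ 5.e-04 -3.e-04 -1.e+00] zyaw 50.51 F [ 2.8 -1.4 -1.5] T [-0.33 -0.49  0.02] w 0.3161766714545149 j [-0.1  -0.02  1.86 -0.    1.3  -0.98]
time: 8.35
tool_pos: [0.5586, 0.0192, 0.1285]
tool_rot: [-0.665, 0.666, -0.239, 0.239]
contact_force: [0.1, -1.5, 5.4]
gripper_width: 0.318
8.35 [558.6  19.2 128.5] y [ 6.e-04 -4.e-04 -1.e+00] zyaw 50.52 F [ 0.1 -1.5  5.4] T [-0.41  0.2  -0.04] w 0.3177376293435647 j [-0.1  -0.02  1.86 -0.    1.3  -0.98]
```

```bash
for i in 1; do python3 -m jog '{"offset":[[0,0,-0.05],[0,0,0],[0,0,0]],"angular":[[0,0,0],[0,0,0],[0,0,0]],"jaw":[20,20,20]}'; done; python3 -m jog '{"offset":[[0,0,-0.05],[0,0,0],[0,0,0]],"angular":[[0,0,0],[0,0,0],[0,0,0]],"jaw":[20,20,20]}'; python3 s.py
```

```text
time: 8.65
tool_pos: [0.5587, 0.0192, 0.1265]
tool_rot: [-0.665, 0.666, -0.239, 0.239]
contact_force: [-1.9, -0.7, 6.7]
gripper_width: 0.319
time: 8.95
tool_pos: [0.559, 0.0191, 0.1261]
tool_rot: [-0.665, 0.666, -0.238, 0.239]
contact_force: [-6.0, -0.5, 16.5]
gripper_width: 0.322
8.95 [559.   19.1 126.1] y [ 7.e-04 -8.e-04 -1.e+00] zyaw 50.53 F [-6.  -0.5 16.5] T [-0.39  1.36 -0.  ] w 0.32197340759984633 j [-0.1  -0.01  1.86 -0.    1.29 -0.98]
```

```bash
python3 -m jog '{"offset":[[-0.02,0,-0.03],[0,0,0],[0,0,0]],"angular":[[0,0,0],[0,0,0],[0,0,0]],"jaw":[20,20,20]}'; python3 -m jog '{"offset":[[0,0,-0.03],[0,0,0],[0,0,0]],"angular":[[0,0,0],[0,0,0],[0,0,0]],"jaw":[20,20,20]}'; python3 s.py; python3 - <<'E'
from h import *
s=manip.grab_frame('scene'); cv2.imwrite('pics/s3.png',s)
c=cv2.resize(s[130:230,220:320],(560,560),interpolation=cv2.INTER_CUBIC)
cv2.imwrite('pics/c5.png',c)
E
```

```text
time: 9.25
tool_pos: [0.5589, 0.0191, 0.1261]
tool_rot: [0.666, -0.665, 0.238, -0.24]
contact_force: [-5.9, -0.5, 20.7]
gripper_width: 0.318
time: 9.55
tool_pos: [0.5591, 0.0191, 0.126]
tool_rot: [-0.666, 0.666, -0.238, 0.24]
contact_force: [-9.5, -1.2, 26.8]
gripper_width: 0.32
9.55 [559.1  19.1 126. ] y [ 0.0029 -0.0011 -1.    ] zyaw 50.54 F [-9.5 -1.2 26.8] T [-0.3   2.1   0.02] w 0.32006117208529306 j [-0.1  -0.02  1.86 -0.    1.29 -0.98]
```

View pics/c5.png

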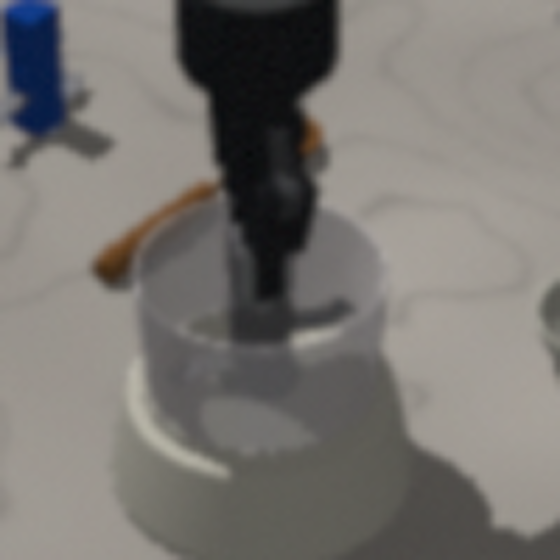

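```bash
python3 -m jog '{"offset":[[-0.04,0,0],[0,0,0],[0,0,0],[0,0,0]],"angular":[[0,0,0],[0,0,0],[0,0,0],[0,0,0]],"jaw":[20,20,20,20]}'; python3 s.py
```

```text
time: 10.0
tool_pos: [0.5586, 0.0191, 0.1261]
tool_rot: [0.666, -0.665, 0.236, -0.241]
contact_force: [-3.8, -1.4, 23.4]
gripper_width: 0.315
10.0 [558.6  19.1 126.1] y [ 7.5e-03 -9.0e-04 -1.0e+00] zyaw 50.53 F [-3.8 -1.4 23.4] T [-0.29  0.97  0.01] w 0.31531461511905184 j [-0.1  -0.02  1.87 -0.    1.29 -0.98]
```

```bash
python3 -m jog '{"offset":[[0,0,0],[0,0,0],[0,0,0],[0,0,0],[0,0,0]],"angular":[[0,0,0],[0,0,0],[0,0,0],[0,0,0],[0,0,0]],"jaw":[20,20,20,20,20]}'; python3 -c "
from plant import manip
print(manip.job_done())"
```

```text
time: 10.5
tool_pos: [0.5586, 0.0191, 0.126]
tool_rot: [0.666, -0.665, 0.236, -0.241]
contact_force: [-4.1, -0.3, 23.2]
gripper_width: 0.317
the job is handed in; nothing more can be done
None
```

The S-shaped chopping blade is fitted on the drive shaft and pressed fully home. I handed the job in at 10.5 s, still gripping the blade and pressing it down. I gripped it by its square grip, lifted it clear of the bowl rim, turned it about 25° to match the fins and lowered it. The slots meshed on the first try.

**Last checks:**
- **Fully home:** The tool stopped hard at a height of 126.0 mm. That puts the hub's underside at about 69 mm, the stated home height. Before that, the collar's spring pushed back at about 7–8 N, roughly what the spring should give at that travel.
- **Not jammed:** Pressing harder, up to 27 N, moved it no more than 0.1 mm. Easing most of the sideways load left the height unchanged.
- **Holding:** The push stayed at about 23 N over the last 0.5 s, with the grip at about 27 mm opening. The tool was within about 0.008 rad of vertical.

**What the checks don't cover:** A sideways load of about 4 N remained. I inferred the collar's travel from height and force, because the gripper and bowl wall hid the collar in the final picture. I only moved the blade, but took no final picture of the whole counter.

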